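# Jack up the tilting plinth on the lab bench and hold it

### The job

Lay the loose square retaining bar down in both forked posts on the white tilting plinth, without dropping it, so that the tube rack cannot slide. Then stand the lever jack on the bench with its saddle squarely under the marked lift point of the plinth's ledge and pump its handle: once fully down and right up again, then fully down a second time. Finish while still holding the handle down, so that the jack alone keeps the plinth's feet off the bench; leave tube rack, tip box and steel pot undisturbed.

Things in the scene. Friction and masses are not known exactly. Their poses are not given: they have to be found in the camera images.
- plinth: White plinth: deck x -110..110, y -130..140 mm, z 58..88, hinged along its +y edge (axis along x at y 140, z 30) to a fixed dark rail. Origin on the bench under the deck's middle, z up; this frame does not tilt. Lift ledge along the -y edge: x -110..110, y -191..-129, z 78..88, open below. Two rubber feet 28 mm dia. under the deck at x +-92, y -85. Two forked posts on the deck: see bar_seat.
- deck (a joint): Tilt of the deck about its hinge, rad: 0 standing on its feet, positive when the ledge is lifted (0.01 rad lifts the lift point 3 mm). About 12 to 20 N at the lift point raises it; it falls back by its weight.
- lift_point (a point): Marked lift point: centre of the lower face of a round steel pad (36 mm dia., 6 thick) under the ledge, 72 mm above the bench, at x 30, y -162 of plinth. Marked straight above on the ledge by a steel stud 16 mm dia., 10 tall (top 98 mm above the bench) on a thin round disc. Axes as plinth, tilting with the deck.
- bar_seat (a point): Where the bar's centre lies when seated: midway between the forked posts (plinth x 0, y 90), 130 mm above the bench with the deck down, 42 above the deck. Bar along this x; z normal to the deck. Posts at x +-80, 16 mm thick (x), 44 wide (y); slot floor 7 mm below this point, slot 18 mm wide at the floor, 28 at the mouth; prong tops 14 mm above this point.
- bar: Retaining bar: plain square aluminium bar 220 x 14 x 14 mm, about 130 g, lying on the bench. Origin at its centre, long axis x.
- jack: Lever jack, 0.8 kg, standing on the bench. Origin on its underside, z up. Dark base plate x -135..110, 80 mm wide (y), 10 thick; aluminium housing x -45..50, 44 wide (y), 10 to 52 high; cylinder and round saddle at x 80; handle at the -x end, pivot at x -50, z 48. In use the saddle end goes in under the ledge, jack x along plinth +y, handle away from the plinth.
- jack_grip (a point): Point to grip the jack: in the housing above the jack's origin, 45 mm above its underside (7 mm below the housing's top); fingers close along the jack's y (44 mm). Axes as jack.
- saddle_top (a point): Centre of the top face of the jack's round saddle (44 mm dia.), at x 80 of jack; 61 mm high with the handle up, 86 with it fully down unloaded (the first 11 mm are free before it meets the lift pad). Axes as jack.
- jack_handle (a joint): Handle angle, rad: 0 right up (a spring returns it there), 0.5 fully down (stop). The saddle rises 5 mm per 0.1 rad. It takes about 4 to 6 N at the grip with no load, about 10 to 16 N under the plinth, and springs up when let go.
- handle_grip (a point): Middle of the handle's round rubber crossbar (20 mm dia., 56 mm long along the jack's y), 115 mm from the pivot. Right up: 108 mm above the jack's underside at jack x -148; fully down: 54 mm high at x -165, on an arc about the pivot. Can be pressed from above.
- rack: Black tube rack 130 x 60 x 42 mm (60 tall with tubes) standing loose on the deck between ledge and posts; leave alone (it may ride up with the deck). Origin under its centre.
- tip_box: Box of pipette tips, blue with white lid, 122 x 82 x 67 mm, on the bench; leave alone. Origin under its centre.
- pot: Steel pot, 67 mm diameter, 74 mm tall, on the bench; leave alone. Origin under its centre.
Not all that is in view belongs to the job. There is more than one size of the bar; the job needs the smaller.

How it is judged:
By the outcome, as a careful person would: the job done as asked, in the order asked, and still so for the second after the job is handed in, while the arm keeps its last pose, push and grip.
It also fails if it takes over 64 s, if anything falls off the work surface, if the arm or the gripper's body presses on something with over 40 N, if the wrist force passes 120 N, or if a joint passes its speed limit or range.

### The arm

A 6-joint arm with a two-finger parallel gripper is mounted at the origin on the work surface. World frame = base frame: x ahead of the robot, y to its left, z up, the work surface at z = 0. Lengths are in m, angles in rad, forces in N, time in s.
With the tool pointing down it reaches from about 0.35 to 0.975 m from the base axis. Payload 4.9 kg.
Tool frame: the origin (TCP) lies on the centre line of the jaws, within the pads' length; the fingertips stand ctrl.tcp_to_tips ahead of it and the grasp point (between the pads) lies 3 mm ahead of it (ctrl.tcp_to_tips is the distance from the TCP to the fingertips, in m); z points along the fingers, y is the direction in which the jaws open and shut (so a half turn about z gives the same grasp; the last joint's range is limited). The gripper opens to 85 mm and grips with 20 to 120 N. Pads are 22 mm wide; open, the fingers measure 114 mm over their backs; the gripper's body (76 mm by 85 mm) begins 54 mm behind the grasp point. The pads swing forward as they close: fully open they stand 13 mm farther back than shut.
Start: joints at [-1.285, 0.053, 1.613, -0, 1.476, -0.119], TCP at [0.246, -0.574, 0.253] pointing down, gripper open.
Joint ranges: [-3.01, 3.01], [-1.01, 2.22], [0.06, 2.58], [-1.02, 4.17], [0.09, 2.62], [-3.14, 3.14]. Speed limits (rad/s): [2.57, 2.57, 3.14, 3.14, 3.14, 3.14].

### API

Orientations are given as a rotation vector (axis times angle).
In Python, from station import ctrl, vision gives the robot as it stands.
- The arm moves only by the tool jog_arm, never from a script. Its argument "deltas" is a list of rows, each a list of 7 numbers: the turn, a rotation vector about the tool's x, y, z in rad, then the shift along the tool's x, y, z in cm, then the opening, from 0 (shut) to 1 (fully open). A call has 1 to 12 rows; each row shifts and turns the commanded pose from where the row before left it, along the tool's axes as they then stand; what a row does not reach is not made up. A row lasts 1/12 s, in which the tool goes at most 41.7 mm and 7.16 degrees, less where a joint would pass 70% of its speed; a pose out of reach is approached as far as the arm can. A call with a gripper value outside its range is refused whole. The fingers move at their own pace and stop on an object; "grip_force" is the grip in N (left out, the last holds). Time passes only in rows, so rows that do not move let the fingers close. It gives the time, the measured TCP pose, the force and the opening at its end, in the units of the state.
- ctrl.get_obs(): the state, without advancing time (a new reading comes with each control period).
- vision.get_image(name): name is "side" or "top" or "wrist"; returns (picture, depth): 420x560x3 uint8, red, green, blue; 420x560 float32, m along the optical axis (not along the pixel's ray), 0 where there is no reading.
- vision.calibration(name): a dict with "fx", "fy", "cx", "cy" (pixels), "rvec" (rotation vector, rad) and "tvec" (3), from world to camera coordinates, as OpenCV has them; the wrist camera has in their place "hand_eye" (4x4, takes a point from camera to tool coordinates, whose origin is the TCP and whose axes are the flange's). Camera axes: x right, y down, z forward; pixel columns grow to the right and rows downward; lengths in m; the calibration is good to about 2 mm. A picture is of the moment at which its call begins: read the wrist's pose just before it. calibration takes no time and is no camera call.
- ctrl.finish_job(): hands the job in, once; it reports no verdict.
The state is a dict: "t": time; "q": joint angles; "dq": joint speeds; "effort": joint torques, N m; "tool_pos": TCP position; "tool_rot": TCP orientation; "contact_force": force on the tool from outside, world axes, zero at the start; "wrist_torque": the same for the moment, N m; "opening": finger opening in m.
Only numpy, scipy, OpenCV 4.12 (cv2) and the standard library are available. Lean on these libraries where they do the work, as an engineer would, in place of code of your own. Each camera call takes 0.05 s, during which the arm holds its last target. There are 200 camera calls.

## Working session

There is one attempt and no reset: what is moved stays moved. The work goes in short steps, Python scripts to look and compute and a tool call to move; the robot and the scene stay as the last step left them, time stands still between calls to the robot, and variables do not carry over. Pictures are saved under pics/ and viewed, about 8 in all and at most 12, crops included, and the job is handed in when it is done.

Besides the shell and the picture viewer there is one more tool, called after "Call:" by a JSON object that holds its "api" and its "payload", one argument or row to a line. jog_arm: Moves the arm, as the interface text tells. Its arguments: {"type":"object","properties":{"deltas":{"type":"array"},"grip_force":{"type":"number"}},"required":["deltas"]}

```bash
ls; mkdir -p pics
cat > h.py <<'E'
import numpy as np, cv2
from scipy.spatial.transform import Rotation as R
from station import ctrl, vision
def grab(n,fn):
    o=ctrl.get_obs(); im,d=vision.get_image(n); cv2.imwrite(f'pics/{fn}.png',im[:,:,::-1]); np.savez(f'pics/{fn}.npz',d=d,p=o['tool_pos'],r=o['tool_rot'],im=im); return im,d,o
def cloud(n,fn):
    z=np.load(f'pics/{fn}.npz'); d=z['d']; c=vision.calibration(n)
    v,u=np.mgrid[:d.shape[0],:d.shape[1]]
    P=np.stack([(u-c['cx'])/c['fx']*d,(v-c['cy'])/c['fy']*d,d],-1)
    if n=='wrist':
        H=np.array(c['hand_eye']); P=P@H[:3,:3].T+H[:3,3]
        return P@R.from_rotvec(z['r']).as_matrix().T+z['p']
    return (P-np.ravel(c['tvec']))@R.from_rotvec(np.ravel(c['rvec'])).as_matrix()
def pix(n,p):
    c=vision.calibration(n); q=R.from_rotvec(np.ravel(c['rvec'])).apply(p)+np.ravel(c['tvec'])
    return q[...,0]/q[...,2]*c['fx']+c['cx'],q[...,1]/q[...,2]*c['fy']+c['cy']
E
python3 - <<'E'
from h import *
a,_,o=grab('top','t0'); b,_,_=grab('side','s0')
cv2.imwrite('pics/t0b.png',cv2.resize(a[:,:,::-1],(800,600),interpolation=cv2.INTER_CUBIC))
cv2.imwrite('pics/s0b.png',cv2.resize(b[:,:,::-1],(800,600),interpolation=cv2.INTER_CUBIC))
print(o['t'],o['tool_rot'],ctrl.tcp_to_tips,o['contact_force'])
E
```

```text
pics
0.0 [-3.07550072e+00 -6.31115149e-01  2.48658500e-04] 0.022 [0.70401161 0.56846547 0.00382202]
```

View pics/t0b.png

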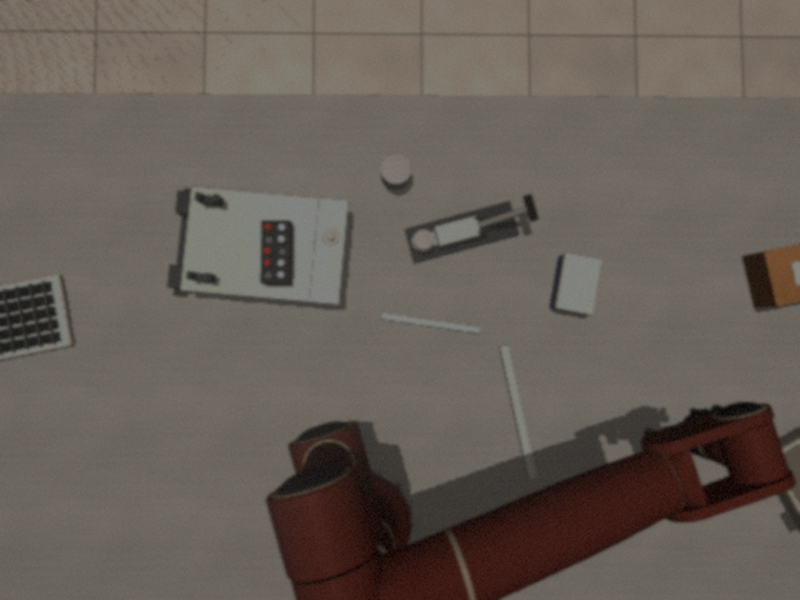

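View pics/s0b.png

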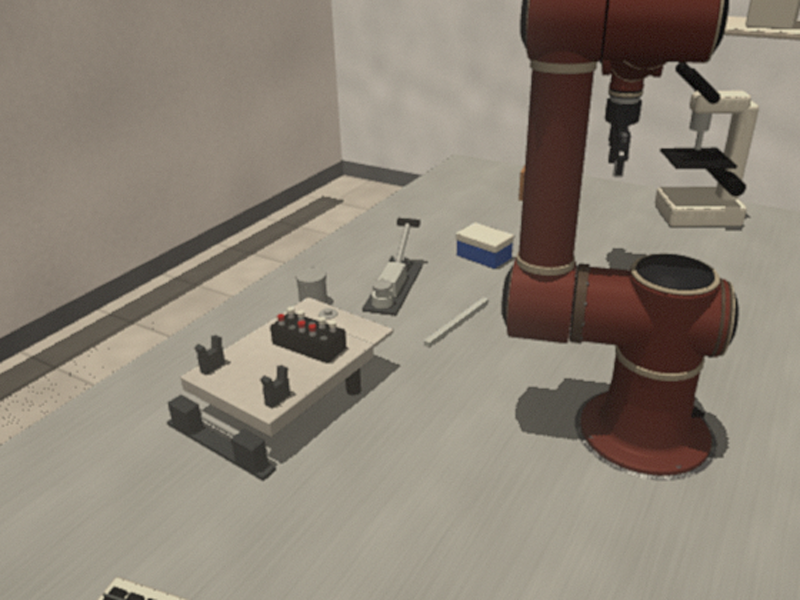

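The top view shows the plinth on the left, with its stud at (331,237), and the jack with its saddle at (424,240) and crossbar at (531,207). The smaller bar runs (384,317)-(480,330) and the longer one (505,347)-(530,475). The pot is at (396,168) and the tip box at (578,284). Next I'll fit positions from depth.

Run:
```python
from h import *
P=cloud('top','t0'); z=P[...,2]
def rect(m,name):
    n,l,s,c=cv2.connectedComponentsWithStats(m.astype(np.uint8))
    for i in range(1,n):
        if s[i,4]<25: continue
        q=P[l==i]; (cx,cy),(w,h),a=cv2.minAreaRect(q[:,:2].astype(np.float32)); print(name,'pix',c[i].round(),'n',s[i,4],'ctr',round(cx,4),round(cy,4),'size',round(w,3),round(h,3),'ang',round(a,1),'z',np.median(q[:,2]).round(4))
v,u=np.mgrid[:420,:560]; ok=(v>100)&(v<330)
roi=lambda a,b,c,d:(u>a)&(u<b)&(v>c)&(v<d)
rect((z>.08)&(z<.094)&roi(100,260,110,230),'deck')
rect((z>.105)&roi(100,260,110,230),'above deck')
rect((z>.006)&(z<.022)&roi(255,345,205,245),'bar')
rect((z>.04)&(z<.056)&roi(275,390,130,190),'housing')
rect((z>.057)&(z<.066)&roi(275,310,150,190),'saddle')
rect((z>.005)&(z<.013)&roi(275,390,130,190),'base')
rect((z>.09)&roi(340,390,130,175),'handle')
rect((z>.05)&roi(380,430,160,230),'tipbox')
rect((z>.05)&roi(260,295,100,135),'pot')
for p in [(269,222),(336,231),(353,244),(371,330),(232,166),(297,168),(372,145)]:
    print(p,P[p[1],p[0]].round(4))
print(P[200:205,300,2], ctrl.get_obs()['tool_pos'])
```

```text
deck pix [185. 171.] n 6660 ctr 0.5959 0.2044 size 0.332 0.22 ang 85.0 z 0.0861
above deck pix [145. 139.] n 128 ctr 0.566 0.1444 size 0.462 0.034 ang 54.7 z 0.1256
above deck pix [193. 176.] n 977 ctr 0.5036 0.1146 size 0.32 0.123 ang 39.1 z 0.1283
above deck pix [139. 193.] n 112 ctr 0.4802 0.1556 size 0.399 0.022 ang 75.1 z 0.1302
bar pix [301. 226.] n 301 ctr 0.4338 -0.1484 size 0.219 0.015 ang 81.7 z 0.0117
housing pix [320. 161.] n 455 ctr 0.6356 -0.2128 size 0.045 0.112 ang 15.0 z 0.0498
saddle pix [296. 167.] n 104 ctr 0.6126 -0.1295 size 0.037 0.04 ang 1.6 z 0.06
base pix [345. 147.] n 157 ctr 0.6852 -0.2871 size 0.029 0.087 ang 19.0 z 0.0083
base pix [322. 165.] n 684 ctr 0.6388 -0.2165 size 0.086 0.248 ang 14.7 z 0.0084
handle pix [369. 146.] n 173 ctr 0.6698 -0.3357 size 0.056 0.048 ang 14.6 z 0.1126
tipbox pix [404. 198.] n 1104 ctr 0.5037 -0.2712 size 0.136 0.485 ang 4.2 z 0.0649
pot pix [276. 118.] n 388 ctr 0.6069 -0.0687 size 0.064 0.378 ang 89.2 z 0.0715
(269, 222) [ 0.4455 -0.0491  0.0093]
(336, 231) [ 0.4175 -0.261   0.002 ]
(353, 244) [ 0.3769 -0.3125  0.0129]
(371, 330) [ 0.1122 -0.365   0.0179]
(232, 166) [0.6104 0.0622 0.0934]
(297, 168) [ 0.6108 -0.1345  0.0514]
(372, 145) [ 0.6716 -0.3523  0.1138]
[-0.00156453  0.0004831   0.00072822  0.00322424 -0.00219157] [ 0.24599741 -0.57398975  0.25216707]
```

Call:
{"api": "jog_arm", "payload": {
  "deltas": [
    [0, 0, 0, 2.84, -2.65, 0.4, 0.6],
    [0, 0, 0, 2.84, -2.65, 0.4, 0.6],
    [0, 0, 0, 2.84, -2.65, 0.4, 0.6],
    [0, 0, 0, 2.84, -2.65, 0.4, 0.6],
    [0, 0, 0, 2.84, -2.65, 0.4, 0.6],
    [0, 0, 0, 2.84, -2.65, 0.4, 0.6],
    [0, 0, 0, 2.84, -2.65, 0.4, 0.6],
    [0, 0, 0, 2.84, -2.65, 0.4, 0.6],
    [0, 0, 0, 2.84, -2.65, 0.4, 0.6],
    [0, 0, 0, 2.84, -2.65, 0.4, 0.6],
    [0, 0, 0, 2.84, -2.65, 0.4, 0.6],
    [0, 0, 0, 2.84, -2.65, 0.4, 0.6]
  ]
}}

```text
t: 1.1
tool_pos: [0.4342, -0.146, 0.2048]
tool_rot: [-3.077, -0.631, 0.0]
contact_force: [1.2, -0.0, 0.9]
opening: 0.0514
```

Call:
{"api": "jog_arm", "payload": {
  "deltas": [
    [0, 0, -0.1134, 0, 0, 0, 0.6],
    [0, 0, -0.1134, 0, 0, 0, 0.6],
    [0, 0, -0.1134, 0, 0, 0, 0.6],
    [0, 0, -0.1134, 0, 0, 0, 0.6],
    [0, 0, -0.1134, 0, 0, 0, 0.6],
    [0, 0, -0.1134, 0, 0, 0, 0.6],
    [0, 0, -0.1134, 0, 0, 0, 0.6],
    [0, 0, -0.1134, 0, 0, 0, 0.6],
    [0, 0, -0.1134, 0, 0, 0, 0.6],
    [0, 0, 0, 0, 0, 0, 0.6],
    [0, 0, 0, 0, 0, 0, 0.6]
  ]
}}

```text
t: 2.02
tool_pos: [0.4339, -0.1478, 0.2049]
tool_rot: [-2.379, -2.05, 0.0]
contact_force: [0.0, -0.1, -0.0]
opening: 0.0513
```

```bash
cat >> h.py <<'E'
def tool(o):
    M=R.from_rotvec(o['tool_rot']).as_matrix(); return M
def show(o):
    M=tool(o); print('t',round(o['t'],2),'pos',np.round(o['tool_pos'],4),'yaw_x',np.degrees(np.arctan2(M[1,0],M[0,0])).round(2),'z',M[:,2].round(3),'F',np.round(o['contact_force'],1),'open',round(o['opening'],4))
def yawz(o): M=tool(o); return np.degrees(np.arctan2(M[1,0],M[0,0]))
E
python3 - <<'E'
from h import *
im,d,o=grab('wrist','w1'); show(o)
P=cloud('wrist','w1'); z=P[...,2]
m=((z>.008)&(z<.024)&(d>0)).astype(np.uint8)
n,l,s,c=cv2.connectedComponentsWithStats(m)
for i in range(1,n):
    if s[i,4]<300: continue
    q=P[l==i]; print(s[i],cv2.minAreaRect(q[:,:2].astype(np.float32)),np.median(q[:,2]), q[:,:2].mean(0))
E
```

```text
t 2.02 pos [ 0.4339 -0.1478  0.2049] yaw_x 81.51 z [-0.001  0.    -1.   ] F [ 0.  -0.1 -0. ] open 0.0513
[ 274   75   15  206 2784] ((0.4337005019187927, -0.14951255917549133), (0.21954990923404694, 0.014004455879330635), 81.53414154052734) 0.013561177006511146 [ 0.43553903 -0.13713681]
[ 407  102  105  218 6364] ((0.635180652141571, -0.22096148133277893), (0.07985346764326096, 0.24559681117534637), 14.742600440979004) 0.00966671424479898 [ 0.61515867 -0.21273955]
[220 312  43  30 719] ((0.35674887895584106, -0.3151179254055023), (0.056407708674669266, 0.02033214271068573), 10.99997615814209) 0.018059078173334242 [ 0.36067527 -0.31233198]
```

View pics/w1.png

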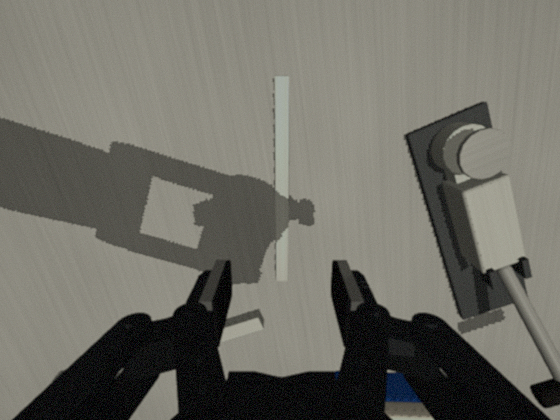

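Call:
{"api": "jog_arm", "payload": {
  "deltas": [
    [0, 0, 0, -0.17, 0, 3.5, 0.5],
    [0, 0, 0, 0, 0, 3.5, 0.5],
    [0, 0, 0, 0, 0, 3.5, 0.5],
    [0, 0, 0, 0, 0, 3.5, 0.5],
    [0, 0, 0, 0, 0, 2.5, 0.5],
    [0, 0, 0, 0, 0, 1.3, 0.5],
    [0, 0, 0, 0, 0, 0, 0.5],
    [0, 0, 0, 0, 0, 0, 0.3],
    [0, 0, 0, 0, 0, 0, 0.1],
    [0, 0, 0, 0, 0, 0, 0],
    [0, 0, 0, 0, 0, 0, 0],
    [0, 0, 0, 0, 0, 0, 0]
  ],
  "grip_force": 50
}}

```text
t: 3.07
tool_pos: [0.4353, -0.1504, 0.0291]
tool_rot: [2.375, 2.052, 0.002]
contact_force: [0.1, 0.7, 5.8]
opening: 0.0121
```

```bash
python3 -c "
from h import *
show(ctrl.get_obs()); print(ctrl.tcp_to_tips)"
```

```text
t 3.07 pos [ 0.4353 -0.1504  0.0291] yaw_x 81.65 z [ 0.003 -0.002 -1.   ] F [0.1 0.7 5.8] open 0.0121
0.022
```

Call:
{"api": "jog_arm", "payload": {
  "deltas": [
    [0, 0, 0, 0, 0, -1.0, 0],
    [0, 0, 0, 0, 0, -3.0, 0],
    [0, 0, 0, 0, 0, -4.0, 0],
    [0, 0, 0, 0, 0, -4.0, 0],
    [0, 0, 0, 0, 0, -4.0, 0],
    [0, 0, 0, 0, 0, -4.0, 0],
    [0, 0, 0, 0, 0, -4.0, 0],
    [0, 0, 0, 0, 0, -4.0, 0],
    [0, 0, 0, 0, 0, 0, 0]
  ]
}}

```text
t: 3.82
tool_pos: [0.4364, -0.1509, 0.3182]
tool_rot: [2.365, 2.044, 0.009]
contact_force: [0.6, -0.8, 0.3]
opening: 0.0122
```

Call:
{"api": "jog_arm", "payload": {
  "deltas": [
    [0, 0, 0, 3.39, 1.58, 0, 0],
    [0, 0, 0, 3.39, 1.58, 0, 0],
    [0, 0, 0, 3.39, 1.58, 0, 0],
    [0, 0, 0, 3.39, 1.58, 0, 0],
    [0, 0, 0, 3.39, 1.58, 0, 0],
    [0, 0, 0, 3.39, 1.58, 0, 0],
    [0, 0, 0, 3.39, 1.58, 0, 0],
    [0, 0, 0, 3.39, 1.58, 0, 0],
    [0, 0, 0, 0, 0, 0, 0],
    [0, 0, 0, 0, 0, 0, 0],
    [0, 0, 0, 0, 0, 0, 0]
  ]
}}

```text
t: 4.73
tool_pos: [0.5978, 0.1003, 0.3069]
tool_rot: [-2.376, -2.054, 0.002]
contact_force: [0.8, -0.2, -2.5]
opening: 0.0121
```

Run:
```python
from h import *
im,d,o=grab('wrist','w2'); show(o)
P=cloud('wrist','w2'); z=P[...,2]; ok=(d>0.15)
for nm,m in [('deck',(z>.08)&(z<.094)&ok),('posts',(z>.13)&(z<.15)&ok),('hi',(z>.105)&(z<.16)&ok)]:
    n,l,s,c=cv2.connectedComponentsWithStats(m.astype(np.uint8))
    for i in range(1,n):
        if s[i,4]<60: continue
        q=P[l==i]; print(nm,s[i],c[i].round(),np.round(np.hstack([np.ravel(x) for x in cv2.minAreaRect(q[:,:2].astype(np.float32))]),4),np.median(q[:,2]).round(4))
```

```text
t 4.73 pos [0.5978 0.1003 0.3069] yaw_x 81.69 z [-0.001 -0.001 -1.   ] F [ 0.8 -0.2 -2.5] open 0.0121
deck [  144     0   231   237 34438] [269. 106.] [ 0.5918  0.1605  0.2453  0.2206 84.8446] 0.0875
posts [298  86  10  22 131] [301.  95.] [6.29200e-01 1.85400e-01 1.78000e-02 8.90000e-03 8.26313e+01] 0.1473
posts [234  91  21  25 257] [243. 102.] [5.76100e-01 1.88500e-01 2.15000e-02 1.59000e-02 4.79471e+01] 0.1472
posts [186  92  22  18  60] [197.  99.] [5.35700e-01 1.98900e-01 1.62000e-02 1.49000e-02 3.47486e+01] 0.1305
posts [206  94  26  25 290] [218. 106.] [5.53400e-01 1.87500e-01 1.98000e-02 2.29000e-02 8.92024e+01] 0.1471
posts [183 101  21  24 122] [192. 113.] [ 0.5267  0.1871  0.02    0.0168 13.1602] 0.1304
posts [297 116  20  24 224] [304. 128.] [6.29500e-01 1.57700e-01 1.72000e-02 2.08000e-02 6.70426e+01] 0.1472
posts [212 125  25  28 291] [223. 138.] [5.49600e-01 1.59300e-01 2.21000e-02 2.29000e-02 2.31399e+01] 0.1469
posts [186 128  24  28 304] [197. 142.] [5.26100e-01 1.61300e-01 2.66000e-02 2.04000e-02 7.08033e+01] 0.1466
hi [ 297   74   23   70 1333] [307. 111.] [6.31800e-01 1.73600e-01 6.01000e-02 2.17000e-02 8.74286e+01] 0.1296
hi [ 173   81   92   78 5683] [222. 120.] [5.53900e-01 1.74300e-01 6.00000e-02 8.42000e-02 8.93003e+01] 0.1297
```

View pics/w2.png

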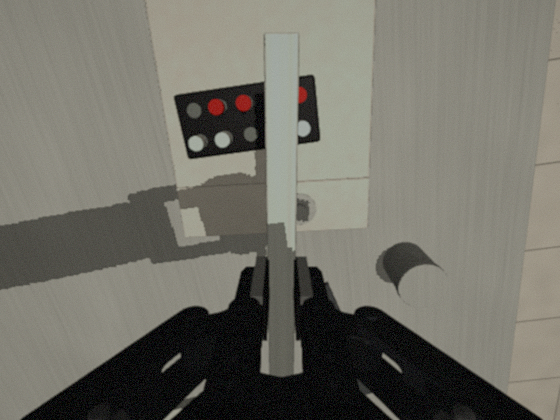

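Call:
{"api": "jog_arm", "payload": {
  "deltas": [
    [0, 0, 0, 3.0, -0.24, 0, 0],
    [0, 0, 0, 3.0, -0.24, 0, 0],
    [0, 0, 0, 3.0, -0.24, 0, 0],
    [0, 0, 0, 3.0, -0.24, 0, 0],
    [0, 0, 0, 0, 0, 0, 0],
    [0, 0, 0, 0, 0, 0, 0],
    [0, 0, 0, 0, 0, 0, 0]
  ]
}}

```text
t: 5.37
tool_pos: [0.606, 0.2192, 0.3075]
tool_rot: [2.378, 2.052, -0.0]
contact_force: [-0.7, 0.6, -0.7]
opening: 0.0121
```

Run:
```python
from h import *
im,d,o=grab('wrist','w3'); show(o)
P=cloud('wrist','w3'); z=P[...,2]; ok=(d>0.12)
o0=np.array([.598,.2285]); a=np.radians(-5.16); ex=np.array([np.cos(a),np.sin(a)]); ey=np.array([-ex[1],ex[0]])
L=np.stack([(P[...,:2]-o0)@ex,(P[...,:2]-o0)@ey],-1)
for nm,m in [('deck',(z>.08)&(z<.094)&ok),('prong',(z>.134)&(z<.152)&ok&(L[...,1]>.05)),('post',(z>.115)&(z<.152)&ok&(L[...,1]>.05))]:
    n,l,s,c=cv2.connectedComponentsWithStats(m.astype(np.uint8))
    for i in range(1,n):
        if s[i,4]<40: continue
        q=L[l==i]; print(nm,s[i],'plinth lo',np.percentile(q,2,axis=0).round(4),'hi',np.percentile(q,98,axis=0).round(4),np.median(z[l==i]).round(4))
```

```text
t 5.37 pos [0.606  0.2192 0.3075] yaw_x 81.6 z [ 0.    -0.001 -1.   ] F [-0.7  0.6 -0.7] open 0.0121
deck [  296    27    80   285 16188] plinth lo [ 0.0317 -0.1706] hi [0.1079 0.1359] 0.0875
deck [  153    34   113   280 17273] plinth lo [-0.1077 -0.1599] hi [-0.0066  0.1367] 0.0876
prong [347  48  22  18 349] plinth lo [0.0718 0.1022] hi [0.0874 0.1138] 0.1426
prong [158  60  24  18 351] plinth lo [-0.0877  0.1021] hi [-0.0719  0.1136] 0.1427
prong [346  94  21  16 298] plinth lo [0.0718 0.0663] hi [0.0875 0.0779] 0.1429
prong [165 105  23  16 294] plinth lo [-0.0876  0.0663] hi [-0.0718  0.0777] 0.1429
post [ 342   48   27   62 1307] plinth lo [0.0717 0.0672] hi [0.0877 0.1131] 0.1335
post [ 158   60   36   61 1357] plinth lo [-0.0877  0.0672] hi [-0.0718  0.1129] 0.1323
```

View pics/w3.png

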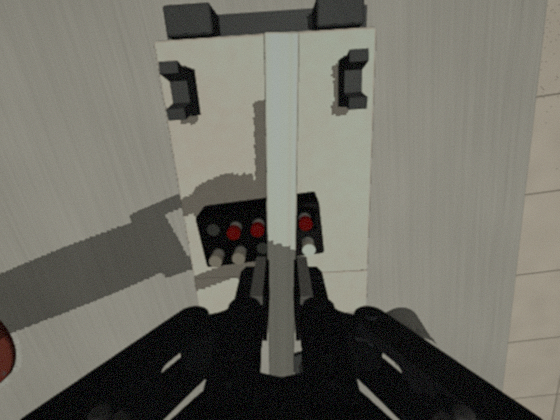

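Call:
{"api": "jog_arm", "payload": {
  "deltas": [
    [0, 0, 0, 3.26, -0.48, 0, 0],
    [0, 0, 0, 3.26, -0.48, 0, 0],
    [0, 0, 0, 3.26, -0.48, 0, 0],
    [0, 0, 0.1165, 0, 0, 0, 0],
    [0, 0, 0.1165, 0, 0, 0, 0],
    [0, 0, 0.1165, 0, 0, 0, 0],
    [0, 0, 0.1165, 0, 0, 0, 0],
    [0, 0, 0.1165, 0, 0, 0, 0],
    [0, 0, 0.1165, 0, 0, 0, 0],
    [0, 0, 0.1165, 0, 0, 0, 0],
    [0, 0, 0.1165, 0, 0, 0, 0]
  ]
}}

```text
t: 6.33
tool_pos: [0.6065, 0.3175, 0.3075]
tool_rot: [3.049, 0.755, 0.0]
contact_force: [0.7, 0.4, -1.7]
opening: 0.0121
```

Call:
{"api": "jog_arm", "payload": {
  "deltas": [
    [0, 0, 0.1165, 0, 0, 0, 0],
    [0, 0, 0.1165, 0, 0, 0, 0],
    [0, 0, 0.1165, 0, 0, 0, 0],
    [0, 0, 0.1165, 0, 0, 0, 0],
    [0, 0, 0.1165, 0, 0, 0, 0],
    [0, 0, 0, 0, 0, 3, 0],
    [0, 0, 0, 0, 0, 3, 0],
    [0, 0, 0, 0, 0, 3, 0],
    [0, 0, 0, 0, 0, 1, 0],
    [0, 0, 0, 0, 0, 0, 0],
    [0, 0, 0, 0, 0, 0, 0],
    [0, 0, 0, 0, 0, 0, 0]
  ]
}}

```text
t: 7.33
tool_pos: [0.6075, 0.3193, 0.2103]
tool_rot: [-3.137, 0.141, -0.006]
contact_force: [0.4, -0.4, -1.0]
opening: 0.0125
```

Run:
```python
from h import *
im,d,o=grab('wrist','w4'); show(o)
P=cloud('wrist','w4'); z=P[...,2]; ok=(d>0.02)
o0=np.array([.598,.2285]); a=np.radians(-5.16); ex=np.array([np.cos(a),np.sin(a)]); ey=np.array([-ex[1],ex[0]])
L=np.stack([(P[...,:2]-o0)@ex,(P[...,:2]-o0)@ey],-1)
print('tcp plinth',(o['tool_pos'][:2]-o0)@ex,(o['tool_pos'][:2]-o0)@ey)
im2,d2,_=grab('side','s4')
for nm,m in [('bar',(z>.165)&(z<.21)&ok&(abs(L[...,1]-.09)<.03)&(L[...,0]>.03)&(L[...,0]<.13)),('prong',(z>.134)&(z<.152)&ok&(L[...,1]>.05))]:
    n,l,s,c=cv2.connectedComponentsWithStats(m.astype(np.uint8))
    for i in range(1,n):
        if s[i,4]<40: continue
        q=L[l==i]; print(nm,s[i],'plinth lo',np.percentile(q,2,axis=0).round(4),'hi',np.percentile(q,98,axis=0).round(4),np.median(z[l==i]).round(4))
h=im.shape[0]
cv2.imwrite('pics/c4.png',np.hstack([im[:,:,::-1][:,80:480],cv2.resize(im2[200:310,100:300,::-1],(400,220))[:, :].copy() if 0 else cv2.copyMakeBorder(cv2.resize(im2[180:310,100:290,::-1],(400,274)),0,146,0,0,cv2.BORDER_CONSTANT)]))
```

```text
t 7.33 pos [0.6075 0.3193 0.2103] yaw_x -5.15 z [ 0.004  0.002 -1.   ] F [ 0.4 -0.4 -1. ] open 0.0125
tcp plinth 0.0012840040007699883 0.09128476385163237
bar [ 263   32   36  196 6313] plinth lo [0.0321 0.0848] hi [0.1105 0.0982] 0.195
prong [242  98  22  29 613] plinth lo [0.0727 0.1024] hi [0.0882 0.114 ] 0.143
prong [302  98  23  29 623] plinth lo [0.0727 0.0665] hi [0.0882 0.0782] 0.143
```

View pics/c4.png

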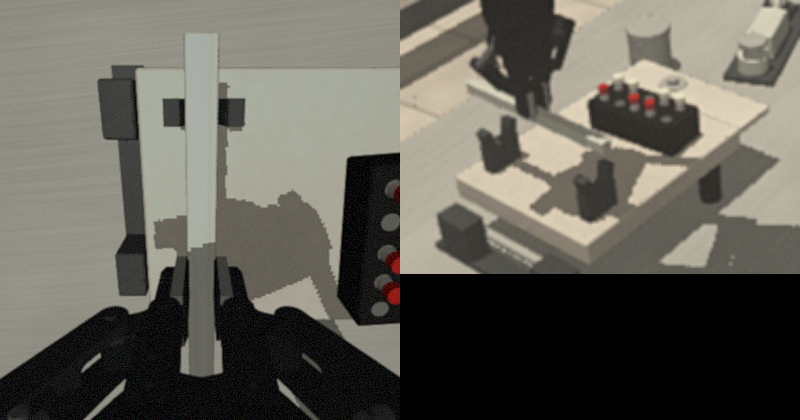

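Call:
{"api": "jog_arm", "payload": {
  "deltas": [
    [0, 0, 0, 0, 0.12, 1.5, 0],
    [0, 0, 0, 0, 0, 1.5, 0],
    [0, 0, 0, 0, 0, 1.2, 0],
    [0, 0, 0, 0, 0, 0.8, 0],
    [0, 0, 0, 0, 0, 0.4, 0],
    [0, 0, 0, 0, 0, 0.2, 0],
    [0, 0, 0, 0, 0, 0, 0],
    [0, 0, 0, 0, 0, 0, 0],
    [0, 0, 0, 0, 0, 0, 0]
  ]
}}

```text
t: 8.18
tool_pos: [0.6058, 0.3183, 0.1522]
tool_rot: [3.138, -0.14, -0.001]
contact_force: [-3.5, -1.4, 5.0]
opening: 0.0117
```

Run:
```python
from h import *
im,d,o=grab('wrist','w5'); show(o)
P=cloud('wrist','w5'); z=P[...,2]; ok=(d>0.02)
o0=np.array([.598,.2285]); a=np.radians(-5.16); ex=np.array([np.cos(a),np.sin(a)]); ey=np.array([-ex[1],ex[0]])
L=np.stack([(P[...,:2]-o0)@ex,(P[...,:2]-o0)@ey],-1)
for lo in (.04,.06,.095):
    m=(abs(L[...,1]-.09)<.007)&(L[...,0]>lo)&(L[...,0]<lo+.015)&ok&(z>.1); print(lo,m.sum(),np.median(z[m]), np.percentile(L[m][:,1],[1,99]))
m=(z>.139)&(z<.15)&(abs(L[...,0]-.08)<.008)&(L[...,1]>.06)&(L[...,1]<.12); print(np.median(z[m]),m.sum(),np.sort(L[m][:,1])[::40].round(4))
```

```text
t 8.18 pos [0.6058 0.3183 0.1522] yaw_x -5.09 z [-0.001 -0.    -1.   ] F [-3.5 -1.4  5. ] open 0.0117
0.04 929 0.1366316900483266 [0.08377374 0.09669538]
0.06 1092 0.13658437961502795 [0.08371572 0.09681608]
0.095 1406 0.13658639470744666 [0.08358574 0.09676609]
0.14321528343917594 2283 [0.0662 0.0666 0.0671 0.0675 0.0679 0.0683 0.0687 0.0691 0.0695 0.0699
 0.0703 0.0707 0.0712 0.0716 0.072  0.0724 0.0727 0.0732 0.0736 0.074
 0.0743 0.0748 0.0752 0.0756 0.0759 0.0762 0.0765 0.0768 0.0771 0.1034
 0.1037 0.104  0.1042 0.1045 0.1049 0.1053 0.1057 0.1061 0.1065 0.1069
 0.1073 0.1077 0.1081 0.1085 0.1089 0.1093 0.1097 0.1101 0.1105 0.1109
 0.1113 0.1118 0.1121 0.1126 0.113  0.1134 0.1138 0.1143]
```

Call:
{"api": "jog_arm", "payload": {
  "deltas": [
    [0, 0, 0, 0, 0, 0, 0.1],
    [0, 0, 0, 0, 0, 0, 0.2],
    [0, 0, 0, 0, 0, 0, 0.35],
    [0, 0, 0, 0, 0, 0, 0.4],
    [0, 0, 0, 0, 0, -0.5, 0.4],
    [0, 0, 0, 0, 0, -2, 0.4],
    [0, 0, 0, 0, 0, -3, 0.4],
    [0, 0, 0, 0, 0, -4, 0.4],
    [0, 0, 0, 0, 0, -4, 0.4],
    [0, 0, 0, 0, 0, 0, 0.8],
    [0, 0, 0, 0, 0, 0, 0.9]
  ]
}}

```text
t: 9.15
tool_pos: [0.6077, 0.3188, 0.2918]
tool_rot: [-3.135, 0.14, -0.013]
contact_force: [-0.4, 0.1, -0.2]
opening: 0.0571
```

Run:
```python
from h import *
im,d,o=grab('wrist','w6'); show(o)
im2,d2,_=grab('side','s6')
P=cloud('wrist','w6'); z=P[...,2]; ok=(d>0.02)
o0=np.array([.598,.2285]); a=np.radians(-5.16); ex=np.array([np.cos(a),np.sin(a)]); ey=np.array([-ex[1],ex[0]])
L=np.stack([(P[...,:2]-o0)@ex,(P[...,:2]-o0)@ey],-1)
for lo in (-.03,0,.04,.06,.095):
    m=(abs(L[...,1]-.09)<.01)&(L[...,0]>lo)&(L[...,0]<lo+.015)&ok&(z>.1); print(lo,m.sum(),np.median(z[m]) if m.sum() else 0, np.percentile(L[m][:,1],[1,99]) if m.sum() else 0)
# jack targets: current jack from top/wrist
Jc=np.array([.6352,-.2210]); ja=np.radians(104.74); jx=np.array([np.cos(ja),np.sin(ja)])
J=Jc+.0125*jx; Lp=o0+.03*ex-.162*ey; T=Lp-.08*ey
print('jack origin',J,'lift',Lp,'target origin',T)
M=tool(o); print('to jack in tool',M[:,:2].T@np.r_[J-o['tool_pos'][:2],0])
cv2.imwrite('pics/c6.png',np.hstack([im[:,:,::-1][:,80:480],cv2.copyMakeBorder(cv2.resize(im2[180:310,100:290,::-1],(400,274)),0,146,0,0,cv2.BORDER_CONSTANT)]))
```

```text
t 9.15 pos [0.6077 0.3188 0.2918] yaw_x -5.1 z [ 0.008  0.003 -1.   ] F [-0.4  0.1 -0.2] open 0.0571
-0.03 219 0.1364518070007367 [0.0836446  0.09713339]
0 3766 0.35116402840094874 [0.08022561 0.09980057]
0.04 266 0.13657996697473654 [0.08426758 0.09759412]
0.06 298 0.1364563081653914 [0.0814871  0.09871611]
0.095 340 0.13654299132955622 [0.08389037 0.09725674]
jack origin [ 0.63201959 -0.20891137] lift [0.61330858 0.0644584 ] target origin [ 0.6061136 -0.0152174]
to jack in tool [0.07119137 0.52348914]
```

View pics/c6.png

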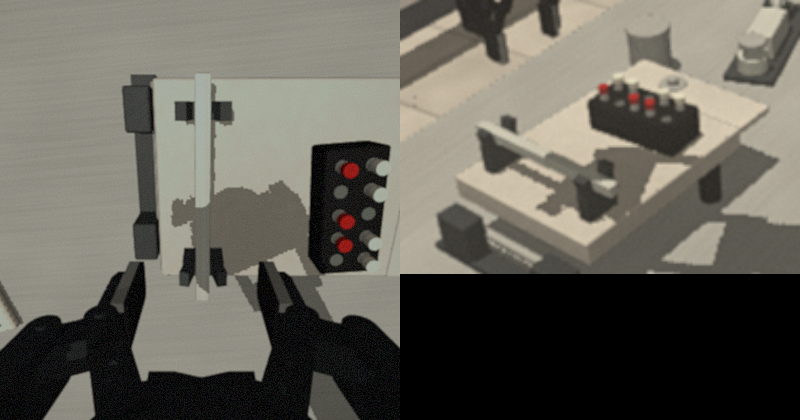

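Call:
{"api": "jog_arm", "payload": {
  "deltas": [
    [0, 0, 0, 0.55, 4.03, 0, 1],
    [0, 0, 0, 0.55, 4.03, 0, 1],
    [0, 0, 0, 0.55, 4.03, 0, 1],
    [0, 0, 0, 0.55, 4.03, 0, 1],
    [0, 0, 0, 0.55, 4.03, 0, 1],
    [0, 0, 0, 0.55, 4.03, 0, 1],
    [0, 0, 0, 0.55, 4.03, 0, 1],
    [0, 0, 0, 0.55, 4.03, 0, 1],
    [0, 0, 0, 0.55, 4.03, 0, 1],
    [0, 0, 0, 0.55, 4.03, 0, 1],
    [0, 0, 0, 0.55, 4.03, 0, 1],
    [0, 0, 0, 0.55, 4.03, 0, 1]
  ]
}}

```text
t: 10.25
tool_pos: [0.6275, -0.171, 0.2834]
tool_rot: [-3.137, 0.14, 0.006]
contact_force: [1.0, 0.4, -0.3]
opening: 0.0851
```

Call:
{"api": "jog_arm", "payload": {
  "deltas": [
    [0, 0, 0, 0.55, 4.03, 0, 1],
    [0, 0, -0.1127, 0, 0, 0, 1],
    [0, 0, -0.1127, 0, 0, 0, 1],
    [0, 0, -0.1127, 0, 0, 0, 1],
    [0, 0, -0.1127, 0, 0, 0, 1],
    [0, 0, -0.1127, 0, 0, 0, 1],
    [0, 0, -0.1127, 0, 0, 0, 1],
    [0, 0, -0.1127, 0, 0, 0, 1],
    [0, 0, -0.1127, 0, 0, 0, 1],
    [0, 0, -0.1127, 0, 0, 0, 1],
    [0, 0, -0.1127, 0, 0, 0, 1],
    [0, 0, -0.1127, 0, 0, 0, 1]
  ]
}}

```text
t: 11.25
tool_pos: [0.6297, -0.2096, 0.2832]
tool_rot: [-2.628, -1.714, 0.004]
contact_force: [0.9, -1.0, 0.8]
opening: 0.0857
```

Call:
{"api": "jog_arm", "payload": {
  "deltas": [
    [0, 0, -0.1127, 0, 0, 0, 1],
    [0, 0, -0.1127, 0, 0, 0, 1],
    [0, 0, -0.1127, 0, 0, 0, 1],
    [0, 0, -0.1127, 0, 0, 0, 1],
    [0, 0, -0.1127, 0, 0, 0, 1],
    [0, 0, -0.1127, 0, 0, 0, 1],
    [0, 0, 0, 0, 0, 2, 1],
    [0, 0, 0, 0, 0, 2, 1],
    [0, 0, 0, 0, 0, 1, 1],
    [0, 0, 0, 0, 0, 0, 1],
    [0, 0, 0, 0, 0, 0, 1]
  ]
}}

```text
t: 12.17
tool_pos: [0.6297, -0.2096, 0.2341]
tool_rot: [-1.917, -2.484, 0.001]
contact_force: [0.6, 1.0, 1.9]
opening: 0.0853
```

Run:
```python
from h import *
im,d,o=grab('wrist','w7'); show(o)
P=cloud('wrist','w7'); z=P[...,2]; ok=(d>0.1)
def rect(m,nm,k=200):
    n,l,s,c=cv2.connectedComponentsWithStats(m.astype(np.uint8))
    for i in range(1,n):
        if s[i,4]<k: continue
        q=P[l==i]; print(nm,s[i],np.round(np.hstack([np.ravel(x) for x in cv2.minAreaRect(q[:,:2].astype(np.float32))]),4),np.median(q[:,2]).round(4))
rect((z>.006)&(z<.014)&ok,'base'); rect((z>.048)&(z<.056)&ok,'house'); rect((z>.057)&(z<.066)&ok,'saddle'); rect((z>.066)&(z<.08)&ok,'pot'); rect((z>.08)&(z<.094)&ok,'ledge'); rect((z>.094)&(z<.102)&ok,'stud',20)
```

```text
t 12.17 pos [ 0.6297 -0.2096  0.2341] yaw_x 104.67 z [-0.004  0.002 -1.   ] F [0.6 1.  1.9] open 0.0853
base [ 246   77   77  206 7243] [ 0.6363 -0.2213  0.0802  0.245  15.137 ] 0.0095
base [  0 198  63  19 207] [ 3.50800e-01 -3.08000e-01  1.80000e-02  7.16000e-02  8.71441e+01] 0.0101
house [424  51  25  69 244] [ 0.7407 -0.0796  0.0201  0.0583 18.6783] 0.0521
house [ 263  140   45  106 3962] [ 0.6343 -0.2134  0.0439  0.1093 15.1105] 0.0515
saddle [ 261   82   48   51 1869] [ 0.6122 -0.1318  0.0428  0.0429 25.8317] 0.0605
saddle [279 239  13  27 210] [ 6.49800e-01 -2.71600e-01  1.27000e-02  2.63000e-02  1.46922e+01] 0.0614
pot [ 430   40   85   85 5448] [ 7.61600e-01 -7.27000e-02  6.62000e-02  6.66000e-02  7.92202e+01] 0.0733
pot [279 255  14  37 365] [ 6.54800e-01 -2.88800e-01  1.37000e-02  3.48000e-02  1.47785e+01] 0.0729
ledge [279 282  14  33 367] [ 6.60100e-01 -3.09300e-01  1.34000e-02  2.95000e-02  1.46192e+01] 0.087
stud [280 308  13  24 212] [ 6.6490e-01 -3.2580e-01  1.2100e-02  2.1600e-02  1.4705e+01] 0.0979
```

View pics/w7.png

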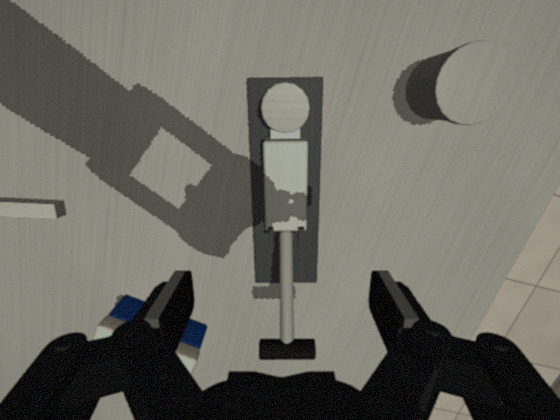

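Call:
{"api": "jog_arm", "payload": {
  "deltas": [
    [0, 0, -0.008, -0.05, 0.33, 3.5, 1],
    [0, 0, 0, 0, 0, 3.5, 1],
    [0, 0, 0, 0, 0, 3.5, 1],
    [0, 0, 0, 0, 0, 3.5, 1],
    [0, 0, 0, 0, 0, 2.5, 1],
    [0, 0, 0, 0, 0, 1.5, 1],
    [0, 0, 0, 0, 0, 0.5, 1],
    [0, 0, 0, 0, 0, 0, 0.7],
    [0, 0, 0, 0, 0, 0, 0.5],
    [0, 0, 0, 0, 0, 0, 0.4],
    [0, 0, 0, 0, 0, 0, 0.4],
    [0, 0, 0, 0, 0, 0, 0.3]
  ],
  "grip_force": 70
}}

```text
t: 13.22
tool_pos: [0.6356, -0.2107, 0.0546]
tool_rot: [1.907, 2.491, 0.001]
contact_force: [-0.7, -1.3, 5.9]
opening: 0.0426
```

Call:
{"api": "jog_arm", "payload": {
  "deltas": [
    [0, 0, 0, 0, 0, 0, 0.3],
    [0, 0, 0, 0, 0, 0, 0.3]
  ]
}}

```text
t: 13.38
tool_pos: [0.6356, -0.2107, 0.0547]
tool_rot: [1.907, 2.491, 0.001]
contact_force: [-0.4, -0.5, 5.9]
opening: 0.0428
```

Run:
```python
from h import *
o=ctrl.get_obs(); show(o)
```

```text
t 13.38 pos [ 0.6356 -0.2107  0.0547] yaw_x 105.13 z [ 0.004 -0.002 -1.   ] F [-0.4 -0.5  5.9] open 0.0428
```

Call:
{"api": "jog_arm", "payload": {
  "deltas": [
    [0, 0, 0, 0, 0, -1.0, 0.3],
    [0, 0, 0, 0, 0, -1.5, 0.3],
    [0, 0, 0, 2.6, -0.04, 0, 0.3],
    [0, 0, 0, 2.6, -0.04, 0, 0.3],
    [0, 0, 0, 2.6, -0.04, 0, 0.3],
    [0, 0, 0, 2.6, -0.04, 0, 0.3],
    [0, 0, 0, 2.6, -0.04, 0, 0.3],
    [0, 0, 0.0885, 0, 0, 0, 0.3],
    [0, 0, 0.0885, 0, 0, 0, 0.3],
    [0, 0, 0.0885, 0, 0, 0, 0.3],
    [0, 0, 0.0885, 0, 0, 0, 0.3],
    [0, 0, 0, 0, 0, 0, 0.3]
  ]
}}

```text
t: 14.38
tool_pos: [0.5973, -0.0843, 0.0763]
tool_rot: [-2.32, -2.117, 0.001]
contact_force: [0.4, -0.0, -8.1]
opening: 0.0424
```

Call:
{"api": "jog_arm", "payload": {
  "deltas": [
    [0, 0, 0, 0, 0, 0, 0.3],
    [0, 0, 0, 0, 0, 0, 0.3],
    [0, 0, 0, 0, 0, 0, 0.3]
  ]
}}

```text
t: 14.63
tool_pos: [0.5978, -0.0847, 0.0763]
tool_rot: [-2.318, -2.12, 0.0]
contact_force: [-0.2, -0.8, -8.0]
opening: 0.0423
```

```bash
cat > jk.py <<'E'
from h import *
import sys
fn=sys.argv[1]
im,d,o=grab('wrist',fn); show(o)
P=cloud('wrist',fn); z=P[...,2]; ok=(d>0.01)
o0=np.array([.598,.2285]); a=np.radians(-5.16); ex=np.array([np.cos(a),np.sin(a)]); ey=np.array([-ex[1],ex[0]])
print('tcp plinth',((o['tool_pos'][:2]-o0)@ex).round(4),((o['tool_pos'][:2]-o0)@ey).round(4))
Q=np.stack([(P[...,:2]-o0)@ex,(P[...,:2]-o0)@ey],-1)
def rect(m,nm,k=200):
    n,l,s,c=cv2.connectedComponentsWithStats(m.astype(np.uint8))
    for i in range(1,n):
        if s[i,4]<k: continue
        q=Q[l==i]; print(nm,s[i],np.round(np.hstack([np.ravel(x) for x in cv2.minAreaRect(q.astype(np.float32))]),4),np.median(P[l==i][:,2]).round(4))
v,u=np.mgrid[:420,:560]
for zz in np.arange(.0,.11,.01):
    rect((z>zz)&(z<=zz+.014)&ok&(abs(Q[...,0]-.03)<.06)&(Q[...,1]<-.1),f'z{zz:.3f}',150)
E
python3 jk.py w8
```

```text
t 14.63 pos [ 0.5978 -0.0847  0.0763] yaw_x 84.91 z [-0.  0. -1.] F [-0.2 -0.8 -8. ] open 0.0423
tcp plinth 0.028 -0.3119
z0.020 [ 198   41   75  227 5610] [-6.50000e-03 -2.58400e-01  1.27000e-01  3.46000e-02  7.78066e+01] 0.0314
z0.020 [ 289   41   74  227 5519] [ 0.062  -0.2586  0.0341  0.1272 12.2277] 0.0312
z0.020 [226 319  17  52 420] [-0.0041 -0.382   0.0095  0.0428  3.8453] 0.0312
z0.020 [320 319  16  52 422] [ 5.99000e-02 -3.82500e-01  4.35000e-02  9.00000e-03  8.67641e+01] 0.031
z0.030 [ 198   41   72  227 5483] [-5.40000e-03 -2.59200e-01  1.26300e-01  3.33000e-02  7.95946e+01] 0.0314
z0.030 [ 292   41   71  227 5304] [ 0.0606 -0.2595  0.033   0.1265 10.1128] 0.0313
z0.030 [226 319  17  52 417] [-0.0041 -0.382   0.0095  0.0428  3.8453] 0.0312
z0.030 [320 319  16  52 405] [ 6.00000e-02 -3.82200e-01  4.28000e-02  9.00000e-03  8.67641e+01] 0.031
z0.040 [236 160  90  17 673] [ 0.0278 -0.257   0.0421  0.0074  0.1529] 0.0513
z0.050 [ 233  160   96   22 1047] [ 0.0279 -0.257   0.0422  0.0074  0.1532] 0.053
z0.060 [  205   177   151   197 16556] [ 0.0299 -0.3121  0.0672  0.1124 15.8
[... 198 characters left out ...]
7] 0.0733
z0.080 [  219    40   124   130 12290] [ 2.80000e-02 -2.29800e-01  4.30000e-02  4.32000e-02  7.94852e+01] 0.0824
z0.080 [197 280  38  64 926] [ 1.00000e-04 -3.11600e-01  2.39000e-02  1.39000e-02  8.96746e+01] 0.0884
z0.080 [327 280  38  64 927] [ 0.056  -0.3115  0.0143  0.0235  0.1814] 0.0885
z0.090 [ 165  293   67   51 1139] [ 1.10000e-03 -3.07200e-01  1.85000e-02  2.88000e-02  4.90473e+01] 0.098
z0.090 [ 331  293   66   51 1132] [ 5.5000e-02 -3.0700e-01  2.8700e-02  1.8400e-02  4.0387e+01] 0.0981
z0.100 [ 113  303  110   86 4054] [-9.50000e-03 -3.11100e-01  2.80000e-02  3.61000e-02  8.99044e+01] 0.11
z0.100 [ 339  303  110   87 4065] [ 0.0657 -0.3109  0.036   0.0272  1.1007] 0.11
```

View pics/w8.png

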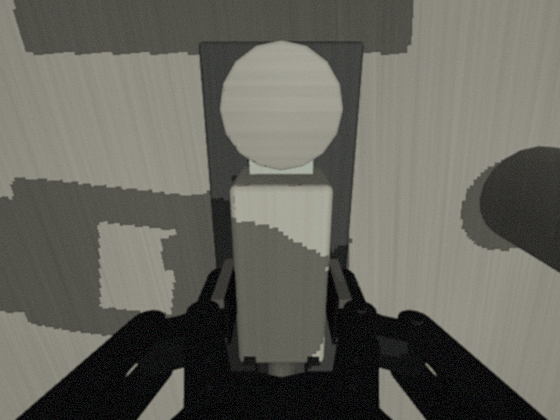

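Call:
{"api": "jog_arm", "payload": {
  "deltas": [
    [0, 0, 0, 0, 0.2, 0.8, 0.3],
    [0, 0, 0, 0, 0, 0.8, 0.3],
    [0, 0, 0, 0, 0, 0, 0.3],
    [0, 0, 0, 1.0, 0, 0, 0.3],
    [0, 0, 0, 1.5, 0, 0, 0.3],
    [0, 0, 0, 1.5, 0, 0, 0.3],
    [0, 0, 0, 1.5, 0, 0, 0.3],
    [0, 0, 0, 1.0, 0, 0, 0.3],
    [0, 0, 0, 0.28, 0, 0, 0.3],
    [0, 0, 0, 0, 0, 0, 0.3],
    [0, 0, 0, 0, 0, 0, 0.3]
  ]
}}

```text
t: 15.6
tool_pos: [0.6062, -0.0171, 0.0604]
tool_rot: [2.318, 2.12, -0.001]
contact_force: [0.2, -1.1, -8.5]
opening: 0.0426
```

```bash
python3 jk.py w9 | head -2
python3 - <<'E'
from h import *
im,d,o=grab('side','s9')
cv2.imwrite('pics/s9b.png',cv2.resize(im[150:310,110:330,::-1],(800,582),interpolation=cv2.INTER_CUBIC))
P=cloud('wrist','w9'); z=P[...,2]
o0=np.array([.598,.2285]); a=np.radians(-5.16); ex=np.array([np.cos(a),np.sin(a)]); ey=np.array([-ex[1],ex[0]])
Q=np.stack([(P[...,:2]-o0)@ex,(P[...,:2]-o0)@ey],-1)
m=(z>.094)&(z<.103)&(Q[...,1]>-.19)&(Q[...,1]<-.13); print('stud',m.sum(),cv2.minAreaRect(Q[m].astype(np.float32)),np.median(z[m]))
m=(z>.05)&(z<.07)&(Q[...,1]>-.3)&(abs(Q[...,0]-.03)<.03);print('housing/saddle',m.sum(),np.percentile(Q[m],[1,99],axis=0),np.percentile(z[m],[10,50,90]))
E
```

```text
t 15.6 pos [ 0.6062 -0.0171  0.0604] yaw_x 84.9 z [ 0.    -0.001 -1.   ] F [ 0.2 -1.1 -8.5] open 0.0426
tcp plinth 0.0302 -0.2439
stud 2959 ((0.030699050053954124, -0.16177119314670563), (0.015317073091864586, 0.015270968899130821), 44.24922561645508) 0.09754095679678029
housing/saddle 16309 [[ 0.00459736 -0.28889611]
 [ 0.05543747 -0.20099833]] [0.05651801 0.0573818  0.05846856]
```

View pics/w9.png

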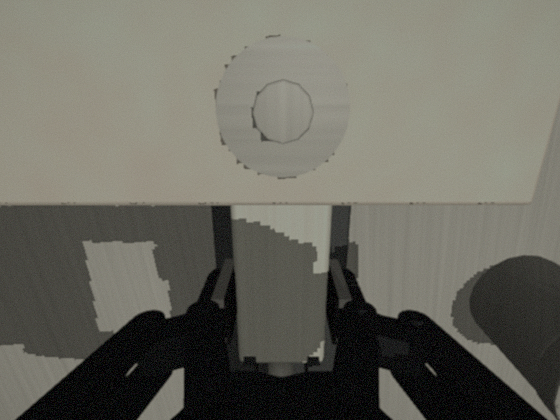

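Call:
{"api": "jog_arm", "payload": {
  "deltas": [
    [0, 0, 0, 0, 0.05, 0.3, 0.3],
    [0, 0, 0, 0, 0, 0.2, 0.3],
    [0, 0, 0, 0, 0, 0.1, 0.3],
    [0, 0, 0, 0, 0, 0, 0.3],
    [0, 0, 0, 0, 0, 0, 0.3]
  ]
}}

```text
t: 16.12
tool_pos: [0.6068, -0.0179, 0.0547]
tool_rot: [2.319, 2.118, -0.0]
contact_force: [-1.5, -2.0, -3.7]
opening: 0.0423
```

```bash
python3 jk.py w10 | grep -E "pos|tcp|z0.040|z0.050|z0.000"
```

```text
t 16.12 pos [ 0.6068 -0.0179  0.0547] yaw_x 84.82 z [ 0.    -0.001 -1.   ] F [-1.5 -2.  -3.7] open 0.0423
tcp plinth 0.0309 -0.2446
z0.000 [ 199  209   34   59 1090] [-9.00000e-03 -2.38400e-01  4.24000e-02  2.21000e-02  8.95081e+01] 0.0096
z0.000 [ 329  209   25   59 1022] [ 0.0672 -0.2374  0.0158  0.0401  1.1767] 0.0096
z0.000 [226 319  16  52 415] [-1.5000e-03 -3.1490e-01  9.1000e-03  4.2600e-02  3.2867e+00] 0.0098
z0.000 [319 319  17  52 422] [ 6.25000e-02 -3.14900e-01  4.34000e-02  9.30000e-03  8.60539e+01] 0.0097
z0.040 [  204   209   154   166 15181] [ 0.0308 -0.2517  0.0697  0.0982  0.086 ] 0.0517
z0.050 [  199   209   165   167 15913] [ 2.87000e-02 -2.45400e-01  9.41000e-02  6.70000e-02  7.33507e+01] 0.0518
```

Call:
{"api": "jog_arm", "payload": {
  "deltas": [
    [0, 0, 0, 0, 0, 0, 0.6],
    [0, 0, 0, 0, 0, 0, 0.8],
    [0, 0, 0, 0, 0, 0, 0.9],
    [0, 0, 0, 0, 0, -1, 0.9],
    [0, 0, 0, 0, 0, -3.5, 0.9],
    [0, 0, 0, 0, 0, -4, 0.9],
    [0, 0, 0, 0, 0, -4, 0.9],
    [0, 0, 0, 0, 0, -4, 0.5],
    [0, 0, 0, -3.6, 0, 0, 0],
    [0, 0, 0, -3.6, 0, 0, 0],
    [0, 0, 0, -3.7, 0, 0, 0],
    [0, 0, 0, -3.7, 0, 0, 0]
  ],
  "grip_force": 40
}}

```text
t: 17.17
tool_pos: [0.5938, -0.1641, 0.2216]
tool_rot: [2.316, 2.119, 0.002]
contact_force: [0.0, -0.1, 0.8]
opening: 0.0163
```

Call:
{"api": "jog_arm", "payload": {
  "deltas": [
    [0, 0, 0, 0, 0, 0, 0],
    [0, 0, 0, 0, 0, 0, 0],
    [0, 0, 0, 0, 0, 0, 0]
  ]
}}

```text
t: 17.42
tool_pos: [0.5937, -0.1626, 0.2202]
tool_rot: [2.319, 2.118, 0.002]
contact_force: [-1.4, 0.4, -0.8]
opening: 0.0002
```

Run:
```python
from h import *
im,d,o=grab('wrist','w11'); show(o)
im2,_,_=grab('side','s11'); im3,_,_=grab('top','t11')
o0=np.array([.598,.2285]); a=np.radians(-5.16); ex=np.array([np.cos(a),np.sin(a)]); ey=np.array([-ex[1],ex[0]])
print('tcp plinth',((o['tool_pos'][:2]-o0)@ex).round(4),((o['tool_pos'][:2]-o0)@ey).round(4))
P=cloud('wrist','w11'); z=P[...,2]; d=np.load('pics/w11.npz')['d']
Q=np.stack([(P[...,:2]-o0)@ex,(P[...,:2]-o0)@ey],-1)
for nm,m in [('base',(z>.006)&(z<.014)),('house',(z>.047)&(z<.056)),('hand',(z>.07)&(z<.125)&(Q[...,1]<-.3))]:
    m=m&(d>.05)&(abs(Q[...,0]-.03)<.06); n,l,s,c=cv2.connectedComponentsWithStats(m.astype(np.uint8))
    for i in range(1,n):
        if s[i,4]<150: continue
        print(nm,s[i],np.round(np.hstack([np.ravel(x) for x in cv2.minAreaRect(Q[l==i].astype(np.float32))]),4))
P=cloud('top','t11'); z=P[...,2]; Q=np.stack([(P[...,:2]-o0)@ex,(P[...,:2]-o0)@ey],-1)
A=im[:,:,::-1][:,60:500]; B=cv2.resize(im2[150:310,110:330,::-1],(360,262))
cv2.imwrite('pics/c11.png',np.hstack([A,cv2.copyMakeBorder(B,0,158,0,0,cv2.BORDER_CONSTANT)]))
```

```text
t 17.42 pos [ 0.5937 -0.1626  0.2202] yaw_x 84.82 z [ 0.001  0.    -1.   ] F [-1.4  0.4 -0.8] open 0.0002
tcp plinth 0.0309 -0.3899
base [ 237    0   36  172 3827] [ 6.40000e-03 -2.96700e-01  1.60800e-01  3.20000e-02  8.99818e+01]
base [ 288    0   36  172 3824] [ 5.4400e-02 -2.9700e-01  1.6040e-01  3.2300e-02  8.9901e+01]
house [ 254    0   54   98 4209] [ 3.06000e-02 -2.64700e-01  7.36000e-02  4.41000e-02  8.99463e+01]
hand [ 245  114   72  113 3157] [ 3.1100e-02 -3.5720e-01  8.4200e-02  5.5800e-02  8.9468e+01]
```

View pics/c11.png

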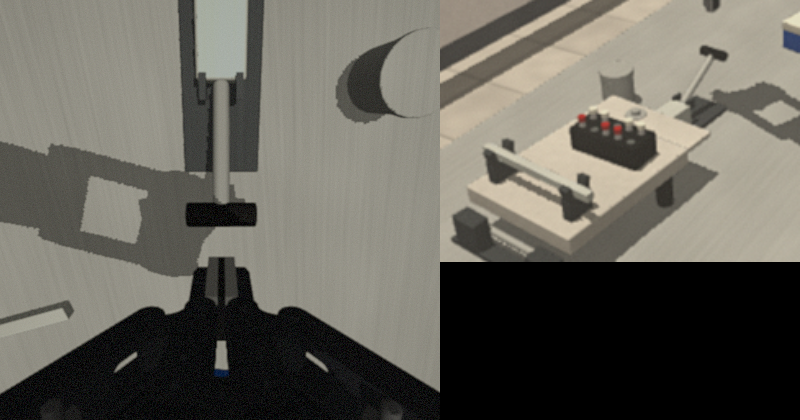

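Call:
{"api": "jog_arm", "payload": {
  "deltas": [
    [0, 0, 0, -0.2, 0, 3, 0],
    [0, 0, 0, 0, 0, 3, 0],
    [0, 0, 0, 0, 0, 1, 0],
    [0, 0, 0, 0, 0, 0, 0],
    [0, 0, 0, 0, 0, 0.3, 0],
    [0, 0, 0, 0, 0, 0.3, 0],
    [0, 0, 0, 0, 0, 0, 0]
  ]
}}

```text
t: 18.15
tool_pos: [0.5942, -0.1649, 0.1448]
tool_rot: [2.317, 2.118, 0.002]
contact_force: [-0.1, -0.7, 0.2]
opening: -0.0002
```

Call:
{"api": "jog_arm", "payload": {
  "deltas": [
    [0, 0, 0, 0, 0, 0.3, 0],
    [0, 0, 0, -0.1, 0, 0.3, 0],
    [0, 0, 0, 0, 0, 0, 0]
  ]
}}

```text
t: 18.4
tool_pos: [0.5942, -0.1666, 0.1386]
tool_rot: [2.317, 2.117, 0.002]
contact_force: [0.1, -0.5, 3.6]
opening: 0.0002
```

Call:
{"api": "jog_arm", "payload": {
  "deltas": [
    [0, 0, 0, -0.25, 0, 0.6, 0],
    [0, 0, 0, -0.25, 0, 0.6, 0],
    [0, 0, 0, -0.2, 0, 0.6, 0],
    [0, 0, 0, -0.2, 0, 0.6, 0],
    [0, 0, 0, -0.15, 0, 0.6, 0],
    [0, 0, 0, -0.1, 0, 0.6, 0],
    [0, 0, 0, -0.1, 0, 0.6, 0],
    [0, 0, 0, -0.05, 0, 0.6, 0],
    [0, 0, 0, 0, 0, 0, 0]
  ]
}}

```text
t: 19.15
tool_pos: [0.5941, -0.1833, 0.0936]
tool_rot: [2.312, 2.112, -0.003]
contact_force: [-4.4, -8.2, 14.7]
opening: -0.0
```

Call:
{"api": "jog_arm", "payload": {
  "deltas": [
    [0, 0, 0, 0, 0, 0.4, 0],
    [0, 0, 0, 0, 0, 0.3, 0],
    [0, 0, 0, 0, 0, 0, 0]
  ]
}}

```text
t: 19.4
tool_pos: [0.5947, -0.1834, 0.0874]
tool_rot: [2.311, 2.111, -0.002]
contact_force: [-4.2, -9.8, 14.5]
opening: 0.0
```

```bash
cat > chk.py <<'E'
from h import *
import sys
s=sys.argv[1]
im,d,o=grab('side','s'+s); show(o); grab('top','t'+s)
o0=np.array([.598,.2285]); a=np.radians(-5.16); ex=np.array([np.cos(a),np.sin(a)]); ey=np.array([-ex[1],ex[0]])
print('tcp plinth',((o['tool_pos'][:2]-o0)@ex).round(4),((o['tool_pos'][:2]-o0)@ey).round(4))
P=cloud('top','t'+s); z=P[...,2]; Q=np.stack([(P[...,:2]-o0)@ex,(P[...,:2]-o0)@ey],-1)
m=(abs(z-.095)<.025)&(abs(Q[...,0])<.1)&(((Q[...,1]>-.185)&(Q[...,1]<-.1))|((Q[...,1]>.105)&(Q[...,1]<.135)))&(abs(Q[...,0]-.03)>.025)
A=np.c_[Q[m][:,1]-.14,np.ones(m.sum())]
f=cv2.fitLine(np.c_[Q[m][:,1],z[m]].astype(np.float32),cv2.DIST_HUBER,0,.001,.001).ravel(); print('deck tilt rad',-f[1]/f[0],'z at lift',f[3]+(-.162-f[2])*f[1]/f[0])
m=(abs(z-.0515)<.004)&(abs(Q[...,0]-.03)<.04)&(Q[...,1]>-.3)&(Q[...,1]<-.19); print('housing ctr x',Q[m][:,0].mean() if m.sum() else None,m.sum())
E
python3 chk.py 12
```

```text
t 19.4 pos [ 0.5947 -0.1834  0.0874] yaw_x 84.82 z [ 0.007 -0.009 -1.   ] F [-4.2 -9.8 14.5] open 0.0
tcp plinth 0.0337 -0.4105
deck tilt rad 0.0440769 z at lift 0.09937934
housing ctr x 0.031241459815834118 331
```

Call:
{"api": "jog_arm", "payload": {
  "deltas": [
    [0, 0, 0, -0.2, 0, 0.3, 0],
    [0, 0, 0, 0, 0, 0.3, 0],
    [0, 0, 0, 0, 0, 0, 0],
    [0, 0, 0, 0, 0, 0, 0]
  ]
}}

```text
t: 19.83
tool_pos: [0.5949, -0.184, 0.0847]
tool_rot: [2.313, 2.114, -0.0]
contact_force: [-11.3, -2.0, 29.3]
opening: 0.0004
```

```bash
python3 chk.py 13
```

```text
t 19.83 pos [ 0.5949 -0.184   0.0847] yaw_x 84.85 z [ 0.006 -0.006 -1.   ] F [-11.3  -2.   29.3] open 0.0004
tcp plinth 0.034 -0.4111
deck tilt rad 0.047246017 z at lift 0.10075766
housing ctr x 0.031012341666628723 326
```

Call:
{"api": "jog_arm", "payload": {
  "deltas": [
    [0, 0, 0, 0, 0, -0.5, 0],
    [0, 0, 0, 0, 0, -0.6, 0],
    [0, 0, 0, 0.1, 0, -0.6, 0],
    [0, 0, 0, 0.1, 0, -0.6, 0],
    [0, 0, 0, 0.15, 0, -0.6, 0],
    [0, 0, 0, 0.2, 0, -0.6, 0],
    [0, 0, 0, 0.2, 0, -0.6, 0],
    [0, 0, 0, 0.25, 0, -0.6, 0],
    [0, 0, 0, 0.3, 0, -0.6, 0],
    [0, 0, 0, 0.2, 0, -0.8, 0],
    [0, 0, 0, 0, 0, -1.0, 0],
    [0, 0, 0, 0, 0, -1.0, 0]
  ]
}}

```text
t: 20.93
tool_pos: [0.5921, -0.1653, 0.1567]
tool_rot: [-2.317, -2.118, 0.003]
contact_force: [-0.4, -0.1, -0.2]
opening: 0.0001
```

Call:
{"api": "jog_arm", "payload": {
  "deltas": [
    [0, 0, 0, 0, 0, -2.0, 0],
    [0, 0, 0, 0, 0, -3.0, 0],
    [0, 0, 0, 0, 0, 0, 0],
    [0, 0, 0, 0, 0, 0, 0],
    [0, 0, 0, 0, 0, 0, 0]
  ]
}}

```text
t: 21.35
tool_pos: [0.5927, -0.1657, 0.2067]
tool_rot: [-2.318, -2.118, 0.001]
contact_force: [-0.5, -0.1, -0.6]
opening: 0.0002
```

```bash
python3 chk.py 14
python3 - <<'E'
from h import *
im,d,o=grab('wrist','w14')
o0=np.array([.598,.2285]); a=np.radians(-5.16); ex=np.array([np.cos(a),np.sin(a)]); ey=np.array([-ex[1],ex[0]])
P=cloud('wrist','w14'); z=P[...,2]
Q=np.stack([(P[...,:2]-o0)@ex,(P[...,:2]-o0)@ey],-1)
for nm,m in [('base',(z>.006)&(z<.014)),('house',(z>.047)&(z<.056)),('hand',(z>.07)&(z<.125)&(Q[...,1]<-.3))]:
    m=m&(d>.05)&(abs(Q[...,0]-.03)<.06); n,l,s,c=cv2.connectedComponentsWithStats(m.astype(np.uint8))
    for i in range(1,n):
        if s[i,4]<150: continue
        print(nm,s[i],np.round(np.hstack([np.ravel(x) for x in cv2.minAreaRect(Q[l==i].astype(np.float32))]),4),z[l==i].max())
E
```

```text
t 21.35 pos [ 0.5927 -0.1657  0.2067] yaw_x 84.84 z [-0.001  0.    -1.   ] F [-0.5 -0.1 -0.6] open 0.0002
tcp plinth 0.0302 -0.3931
deck tilt rad -0.00095556426 z at lift 0.08587908
housing ctr x 0.03126101919254523 339
base [ 238    0   38  171 4052] [ 0.0074 -0.2994  0.0325  0.1524  0.2748] 0.01394285598596584
base [ 292    0   37  171 3988] [ 0.0554 -0.2997  0.0318  0.1523  0.2582] 0.013292561803620623
house [ 255    0   57   97 4090] [ 0.0312 -0.2689  0.044   0.0698  0.5098] 0.055998913447337484
hand [ 246  108   77  122 3637] [ 0.0317 -0.3557  0.0556  0.0855  0.0686] 0.11988289708933583
```

Call:
{"api": "jog_arm", "payload": {
  "deltas": [
    [0, 0, 0, 0.4, 0.15, 3, 0],
    [0, 0, 0, 0, 0, 3, 0],
    [0, 0, 0, 0, 0, 0.6, 0],
    [0, 0, 0, -0.1, 0, 0.4, 0],
    [0, 0, 0, -0.35, 0, 0.6, 0],
    [0, 0, 0, -0.3, 0, 0.6, 0],
    [0, 0, 0, -0.25, 0, 0.6, 0],
    [0, 0, 0, -0.25, 0, 0.6, 0],
    [0, 0, 0, -0.2, 0, 0.6, 0],
    [0, 0, 0, -0.1, 0, 0.6, 0],
    [0, 0, 0, -0.1, 0, 0.6, 0],
    [0, 0, 0, -0.05, 0, 0.5, 0]
  ]
}}

```text
t: 22.5
tool_pos: [0.5943, -0.1812, 0.0936]
tool_rot: [2.316, 2.117, -0.003]
contact_force: [-6.3, -2.7, 14.9]
opening: -0.0001
```

Call:
{"api": "jog_arm", "payload": {
  "deltas": [
    [0, 0, 0, -0.05, 0, 0.4, 0],
    [0, 0, 0, 0, 0, 0.3, 0],
    [0, 0, 0, 0, 0, 0.2, 0],
    [0, 0, 0, 0, 0, 0, 0],
    [0, 0, 0, 0, 0, 0, 0]
  ]
}}

```text
t: 22.92
tool_pos: [0.5946, -0.1824, 0.0854]
tool_rot: [2.315, 2.116, -0.004]
contact_force: [-8.0, -3.0, 15.7]
opening: -0.0002
```

```bash
python3 chk.py 15
python3 - <<'E'
import cv2,numpy as np
im=cv2.imread('pics/s15.png'); t=cv2.imread('pics/t15.png')
cv2.imwrite('pics/c15.png',np.vstack([cv2.resize(im[140:310,110:400],(580,340)),cv2.resize(t[105:235,110:440],(580,228))]))
E
```

```text
t 22.92 pos [ 0.5946 -0.1824  0.0854] yaw_x 84.84 z [ 0.002 -0.006 -1.   ] F [-8.  -3.  15.7] open -0.0002
tcp plinth 0.0335 -0.4095
deck tilt rad 0.046680372 z at lift 0.10062083
housing ctr x 0.031133504650223204 347
```

View pics/c15.png

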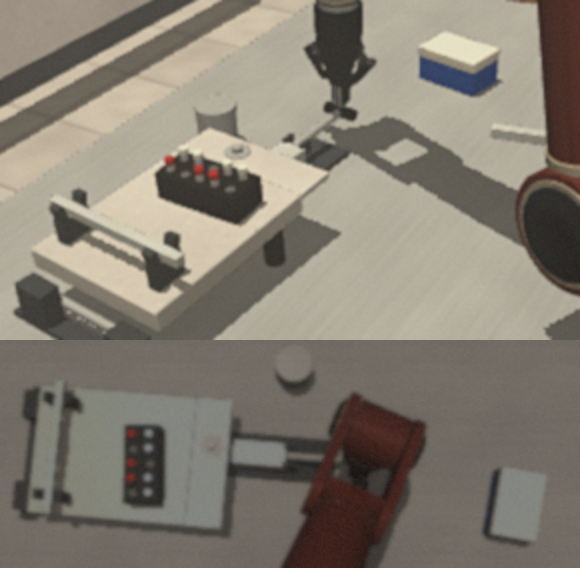

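Call:
{"api": "jog_arm", "payload": {
  "deltas": [
    [0, 0, 0, 0, 0, 0.25, 0],
    [0, 0, 0, 0, 0, 0, 0],
    [0, 0, 0, 0, 0, 0, 0],
    [0, 0, 0, 0, 0, 0, 0],
    [0, 0, 0, 0, 0, 0, 0],
    [0, 0, 0, 0, 0, 0, 0]
  ]
}}

```text
t: 23.52
tool_pos: [0.5949, -0.1825, 0.085]
tool_rot: [2.315, 2.116, -0.004]
contact_force: [-12.1, -2.2, 25.1]
opening: -0.0
```

```bash
python3 chk.py 16
```

```text
t 23.52 pos [ 0.5949 -0.1825  0.085 ] yaw_x 84.85 z [ 0.002 -0.006 -1.   ] F [-12.1  -2.2  25.1] open -0.0
tcp plinth 0.0339 -0.4096
deck tilt rad 0.04965619 z at lift 0.10077605
housing ctr x 0.030423187742713492 335
```

At the stop and steady, so I'm handing in.

```bash
python3 -c "
from h import *
print(ctrl.finish_job())"
```

```text
the job is handed in; nothing more can be done
None
```

I handed the job in at about 23.5 s of the 64 s allowed, with the arm still holding the jack handle down; no verdict is reported.

- **Bar:** The smaller bar (14 mm) lies in both forked posts. Its top measured 136.5 mm above the bench along its length; 137 mm was expected.
- **Jack:** It stood with the saddle within about 1 mm of the lift point. After the first stroke it had crept about 1.5 mm toward the plinth, and I did not correct that.
- **Pumping:** The first stroke went fully down, with force rising to 29 N at the stop and the deck at about 0.047 rad. The handle then came right up and the deck went back down. The second stroke is held at the stop at about 25 N, with the deck at about 0.047–0.050 rad, about 14 mm of lift.
- **Other items:** The tube rack, tip box and pot looked unmoved in the side and top pictures taken at the end of the second stroke.
- **Unresolved:** A sideways force of about 12 N along x remains on the tool. The fingertips sit about 3 mm off the middle of the handle's crossbar and about 4 mm behind its centre.

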